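# Sort microscope parts into the lift tray and hold the tray up with the cam lever

## Robot

A 6-joint arm with a two-finger parallel gripper is mounted at the origin on the work surface. World frame = base frame: x ahead of the robot, y to its left, z up, the work surface at z = 0. Lengths are in m, angles in rad, forces in N, time in s.
With the tool pointing down it reaches from about 0.425 to 0.925 m from the base axis. Payload 12.5 kg.
Tool frame: the origin (TCP) lies at the very end of the fingers, on their centre line; the grasp point (between the pads) lies 19 mm behind it; z points along the fingers, y is the line along which they close (so a half turn about z gives the same grasp; the last joint's range is limited). The gripper opens to 85 mm and grips with 20 to 120 N. Pads are 22 mm wide; open, the fingers measure 114 mm over their backs; the gripper's body (76 mm by 85 mm) begins 54 mm behind the grasp point. The pads swing forward as they close: fully open they stand 13 mm farther back than shut.
Start: joints at [-1.424, 0.491, 1.559, -0, 1.092, -0.106], TCP at [0.156, -0.605, 0.231] pointing down, gripper open.
Joint ranges: [-3.1, 3.1], [-0.84, 2.19], [0.05, 2.79], [-1.13, 4.28], [0.06, 2.93], [-2.69, 2.69]. Speed limits (rad/s): [2.22, 2.22, 2.79, 3.14, 3.14, 3.14].

## Interface

Orientations are given as [roll, pitch, yaw] about the fixed x, y, z axes, in that order (R = Rz(yaw) Ry(pitch) Rx(roll)).
In Python, from workcell import * gives the robot as it stands.
- The arm moves only by the tool move_arm, never from a script. Its arguments are lists of equal length, an entry for each row: "hand": the finger opening in mm, from 0 to 85.4; "linear": the shift along the tool's x, y, z in units of 60 mm (1.0 is 60 mm), a list of three; "dr": the turn, a rotation vector about the tool's x, y, z in degrees, a list of three. A call has exactly 8 rows; each row shifts and turns the commanded pose from where the row before left it, along the tool's axes as they then stand; what a row does not reach is not made up. A row lasts 1/8 s, in which the tool goes at most 62.5 mm and 10.7 degrees, less where a joint would pass 70% of its speed; a pose out of reach is approached as far as the arm can. A call is refused whole if a number of a shift passes 1 or a number of a turn 10.7, either way. A call with a gripper value outside its range is refused whole. The fingers move at their own pace and stop on an object; "force" is the grip in N (left out, the last holds). Time passes only in rows, so rows that do not move let the fingers close, or fill a call up. It gives the time, the measured TCP pose, the force, the opening and the grip force at its end, in the units of the state.
- read_state(): the state, without advancing time (a new reading comes with each control period).
- capture(name): name is "side" or "top" or "wrist"; returns a dict with "pixels" (400x640x3 uint8, red, green, blue), "range_z" (400x640 float32, m along the optical axis (not along the pixel's ray), 0 where there is no reading), "K" (3x3 intrinsics, pixels), "rvec" (rotation vector, rad) and "tvec" (3), from world to camera coordinates, as OpenCV has them; the wrist camera has in their place "hand_eye" (4x4, takes a point from camera to tool coordinates, whose origin is the TCP and whose axes are the flange's). Camera axes: x right, y down, z forward; pixel columns grow to the right and rows downward; lengths in m; the calibration is good to about 2 mm. A picture is of the moment at which its call begins: read the wrist's pose just before it.
- sign_off(): hands the job in; it is judged then, once.
The state is a dict: "clock": time; "joint_positions": joint angles; "qvel": joint speeds; "joint_torque": joint torques, N m; "ee_pos": TCP position; "ee_rot": TCP orientation; "wrist_force": force on the tool from outside, world axes, zero at the start; "ft_torque": the same for the moment, N m; "width": opening from 0.0 (shut) to 1.0 (fully open); "finger_force": force on a finger pad.
Only numpy, scipy, OpenCV 4.12 (cv2) and the standard library are available. Lean on these libraries where they do the work, as an engineer would, in place of code of your own. Each camera call takes 0.05 s, during which the arm holds its last target. There are 200 camera calls.

## Task

Sort the three loose microscope parts on the bench (two round objectives and a square filter cube) into the two-bay tray of the cam lift: each goes, standing upright on the tray floor, into the bay that already holds one of its kind, set down gently and not dropped. Then, with everything sorted, swing the lift's cam lever up until it points straight up and the tray is at its highest, and keep holding it there: the lever springs back if let go, so the program finishes while still holding it. Leave the culture plate, the flat stage insert and the sample pot where they are.

Things in the scene. Friction and masses are not known exactly. Their poses are not given: they have to be found in the camera images.
- lift_base: fixed base of the cam lift, a white block 150 x 120 mm, 67 mm high, on a 190 x 140 mm foot; origin at the centre of its underside on the bench; x, y, z are the lift's axes: tray above, cam lever on the +y side; the lever's shaft is parallel to y through x = 30, z = 50 mm of this frame
- tray: square aluminium tray on the lift, 182 x 182 mm inside, walls 4 mm thick, 12 mm above the floor; a divider of the same height and thickness along x at y = 0 makes two bays, one on +y, one on -y. Origin at the centre of the top of its floor (99 mm above the bench at rest), axes as lift_base's. It rises straight up, about 20 mm at most, as the cam lever turns
- cam_lever (a joint): lever angle (rad) about the shaft: 0 at rest on its stop, leaning to the lift's -x side 1.25 rad from straight up; grows as it swings up; at 1.25 it points straight up and the lift is highest; beyond, to the far stop at 1.8, it leans to +x and the tray sinks. Spring and tray weight return it to 0 when let go; 2 to 6 N at the bar moves it
- lever_grip (a point): the point to hold on the handle bar: middle of the free part of the round black bar, 14 mm thick, 110 mm from the shaft axis, parallel to the lift's y axis, that reaches from the flat steel lever arm (109 to 119 mm to the +y side of the lift's middle) to an 18 mm wide end at 190 mm; this point is at 154 mm; about 85 mm above the bench at rest, 160 mm at the top; moves with the lever
- objective_a: a microscope objective: round dark steel barrel standing on its wide end, 32 mm in diameter up to a height of 36 mm, tapering to a 16 mm nose at 52 mm; about 140 g; origin at the centre of its underside, z up along its axis; starts loose on the bench, on the robot's right
- objective_b: a microscope objective: round dark steel barrel standing on its wide end, 32 mm in diameter up to a height of 36 mm, tapering to a 16 mm nose at 52 mm; about 140 g; origin at the centre of its underside, z up along its axis; starts loose on the bench, on the robot's right
- cube_a: a microscope filter cube: a dark steel block 30 (its x) x 40 (its y) x 40 mm high with a round window in the top and in one side; about 120 g; origin at the centre of its underside, z up; starts loose on the bench, on the robot's right
- objective_ref: a microscope objective: round dark steel barrel standing on its wide end, 32 mm in diameter up to a height of 36 mm, tapering to a 16 mm nose at 52 mm; about 140 g; origin at the centre of its underside, z up along its axis; it already stands in one of the tray's two bays, towards the far (+x) end, and shows that this bay is for objectives
- cube_ref: a microscope filter cube: a dark steel block 30 (its x) x 40 (its y) x 40 mm high with a round window in the top and in one side; about 120 g; origin at the centre of its underside, z up; it already stands in the other bay, towards the far (+x) end, and shows that this bay is for filter cubes
- culture_plate: bystander: flat white 12-well plate with clear lid, 127 x 85 x 20 mm, beyond the lift; origin at the centre of its underside
- stage_insert: bystander: flat black square frame 110 x 110 x 5 mm with a 50 mm square opening; origin at the centre of its underside
- sample_pot: bystander: small white jar with a lid, 48 mm in diameter, 55 mm high, on the robot's left; origin at the centre of its underside
There are look-alikes about, which are no part of the job. What is shaped like the cube_ref but pink or red is not meant.

How it is judged:
On the way, in this order (a step that is already met when the one before it is completed fails the run):
1. all three loose parts stand in the bay of their own kind, let go, with the lever still down (x of objective_a in the frame of tray between -0.085 and 0.085 m and y of objective_a in the frame of tray between -0.085 and 0.085 m and z of objective_a in the frame of tray between -0.006 and 0.012 m and angle between each of objective_a, objective_b, cube_a, objective_ref, cube_ref's own z axis and vertical below 0.2 rad and linear speed of each of objective_a, objective_b, cube_a, objective_ref, cube_ref below 0.05 m/s and (y of each of objective_a, objective_ref in the frame of tray above 0.012 m or y of each of objective_a, objective_ref in the frame of tray below -0.012 m) and x of objective_b in the frame of tray between -0.085 and 0.085 m and y of objective_b in the frame of tray between -0.085 and 0.085 m and z of objective_b in the frame of tray between -0.006 and 0.012 m and (y of each of objective_b, objective_ref in the frame of tray above 0.012 m or y of each of objective_b, objective_ref in the frame of tray below -0.012 m) and x of cube_a in the frame of tray between -0.085 and 0.085 m and y of cube_a in the frame of tray between -0.085 and 0.085 m and z of cube_a in the frame of tray between -0.006 and 0.012 m and (y of each of cube_a, cube_ref in the frame of tray above 0.012 m or y of each of cube_a, cube_ref in the frame of tray below -0.012 m) and x of objective_ref in the frame of tray between -0.085 and 0.085 m and y of objective_ref in the frame of tray between -0.085 and 0.085 m and z of objective_ref in the frame of tray between -0.006 and 0.012 m and x of cube_ref in the frame of tray between -0.085 and 0.085 m and y of cube_ref in the frame of tray between -0.085 and 0.085 m and z of cube_ref in the frame of tray between -0.006 and 0.012 m and ((y of objective_ref in the frame of tray above 0.012 m and y of cube_ref in the frame of tray below -0.012 m) or (y of objective_ref in the frame of tray below -0.012 m and y of cube_ref in the frame of tray above 0.012 m)) and contact force between the fingers and objective_a below 0.1 N and contact force between the fingers and objective_b below 0.1 N and contact force between the fingers and cube_a below 0.1 N and contact force between the fingers and objective_ref below 0.1 N and contact force between the fingers and cube_ref below 0.1 N and value of joint cam_lever below 0.3 rad), for 0.2 s.
2. the cam lever is swung to the top and held (value of joint cam_lever between 1.1 and 1.4 rad and contact force between the fingers and cam_lever above 1 N), for 0.3 s.
At the end, for the whole second after the job is handed in: Fingers press the lever with over 1 N and hold it at rest within 0.15 rad of straight up (joint 1.10 to 1.40); objectives in one bay, filter cubes in the other, untouched, at rest, upright within 0.2 rad, on the floor, centres within 85 mm of tray centre and 12 mm or more off the divider line (all of step 2 and velocity of joint cam_lever between -0.1 and 0.1 rad/s and x of objective_a in the frame of tray between -0.085 and 0.085 m and y of objective_a in the frame of tray between -0.085 and 0.085 m and z of objective_a in the frame of tray between -0.006 and 0.012 m and angle between each of objective_a, objective_b, cube_a, objective_ref, cube_ref's own z axis and vertical below 0.2 rad and linear speed of each of objective_a, objective_b, cube_a, objective_ref, cube_ref below 0.05 m/s and (y of each of objective_a, objective_ref in the frame of tray above 0.012 m or y of each of objective_a, objective_ref in the frame of tray below -0.012 m) and x of objective_b in the frame of tray between -0.085 and 0.085 m and y of objective_b in the frame of tray between -0.085 and 0.085 m and z of objective_b in the frame of tray between -0.006 and 0.012 m and (y of each of objective_b, objective_ref in the frame of tray above 0.012 m or y of each of objective_b, objective_ref in the frame of tray below -0.012 m) and x of cube_a in the frame of tray between -0.085 and 0.085 m and y of cube_a in the frame of tray between -0.085 and 0.085 m and z of cube_a in the frame of tray between -0.006 and 0.012 m and (y of each of cube_a, cube_ref in the frame of tray above 0.012 m or y of each of cube_a, cube_ref in the frame of tray below -0.012 m) and x of objective_ref in the frame of tray between -0.085 and 0.085 m and y of objective_ref in the frame of tray between -0.085 and 0.085 m and z of objective_ref in the frame of tray between -0.006 and 0.012 m and x of cube_ref in the frame of tray between -0.085 and 0.085 m and y of cube_ref in the frame of tray between -0.085 and 0.085 m and z of cube_ref in the frame of tray between -0.006 and 0.012 m and ((y of objective_ref in the frame of tray above 0.012 m and y of cube_ref in the frame of tray below -0.012 m) or (y of objective_ref in the frame of tray below -0.012 m and y of cube_ref in the frame of tray above 0.012 m)) and contact force between the fingers and objective_a below 0.1 N and contact force between the fingers and objective_b below 0.1 N and contact force between the fingers and cube_a below 0.1 N and contact force between the fingers and objective_ref below 0.1 N and contact force between the fingers and cube_ref below 0.1 N); the arm keeps its last pose, push and grip.
It fails at once if a bystander is moved by more than 20 mm (distance of any of culture_plate, stage_insert, sample_pot from where it was at the start of the episode above 0.02 m).
It fails at once if a part is dropped (falls free for more than about 25 mm) or thrown ((linear speed of objective_a above 0.7 m/s and contact force between the fingers and objective_a below 0.05 N) or (linear speed of objective_b above 0.7 m/s and contact force between the fingers and objective_b below 0.05 N) or (linear speed of cube_a above 0.7 m/s and contact force between the fingers and cube_a below 0.05 N)).
It also fails if it takes over 72 s, if anything falls off the work surface, if the arm or the gripper's body presses on something with over 40 N, if the wrist force passes 120 N, or if a joint passes its speed limit or range.

## Working session

There is one attempt and no reset: what is moved stays moved. The work goes in short steps, Python scripts to look and compute and a tool call to move; the robot and the scene stay as the last step left them, time stands still between calls to the robot, and variables do not carry over. Pictures are saved under pics/ and viewed, at most 10 in all, crops included, and the job is handed in when it is done.

Besides the shell and the picture viewer there is one more tool, called after ">>>" by a JSON object that holds its "api" and its "payload". move_arm: Moves the arm, as the interface text tells. Its arguments: {"type":"object","properties":{"hand":{"type":"array"},"linear":{"type":"array"},"dr":{"type":"array"},"force":{"type":"number"}},"required":["hand","linear","dr"]}

```bash
mkdir -p pics; ls; python3 - <<'E'
from workcell import *
import cv2,numpy as np
s=read_state();print(s)
for n in("top","side"):
    c=capture(n);np.savez(n+".npz",**c)
    cv2.imwrite(f"pics/{n}0.png",c["pixels"][:,:,::-1])
    print(n,c["K"].tolist(),c["rvec"],c["tvec"])
E
```

```text
pics
{'clock': 0.0, 'joint_positions': array([-1.42361270e+00,  4.91538944e-01,  1.55946698e+00, -1.23031481e-05,
        1.09171621e+00, -1.05622399e-01]), 'qvel': array([ 8.95535328e-04,  1.32965222e-04, -7.38218978e-05, -2.39920049e-04,
        5.13817194e-04,  1.98404740e-04]), 'joint_torque': array([-1.33041780e-03, -6.18453097e+01, -2.61600691e+01, -1.49004645e-04,
        3.94581977e-03, -3.97959843e-05]), 'ee_pos': array([ 0.15629659, -0.6048947 ,  0.23073452]), 'ee_rot': array([-3.14046832e+00, -1.08225553e-04,  2.52811643e-01]), 'wrist_force': array([0.29374683, 0.12834949, 0.43497306]), 'ft_torque': array([-0.00642122,  0.02284462, -0.05523603]), 'finger_force': 0.0, 'width': 0.998938341099891}
top [[476.96916193505103, 0.0, 317.89640895299186], [0.0, 476.96916193505103, 197.92633598372043], [0.0, 0.0, 1.0]] [ 2.15073787 -2.18058932  0.12482861] [0.07134026 0.63698496 1.16086804]
side [[473.7215532117929, 0.0, 313.69374241532284], [0.0, 473.7215532117929, 200.27898699655069], [0.0, 0.0, 1.0]] [ 0.65855262 -2.42455288  1.37462038] [0.57264233 0.20213168 1.09823897]
```

View pics/top0.png

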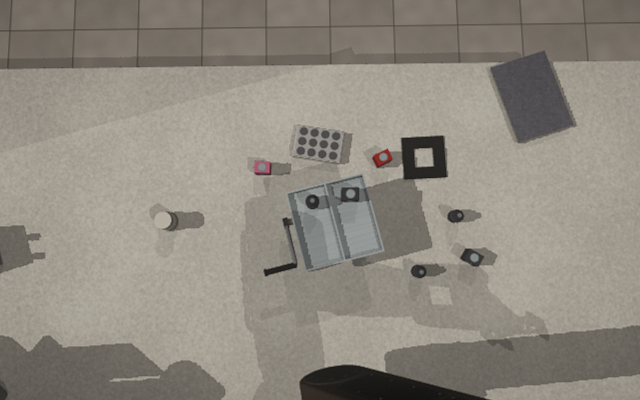

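View pics/side0.png

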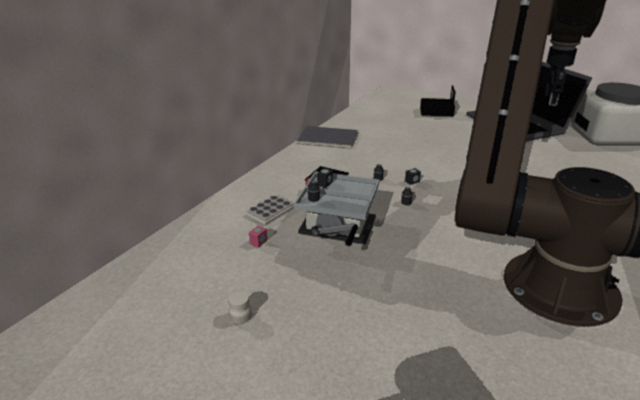

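The top view shows these candidates:
- **Objectives:** dark round parts at (457,216) and (419,271), both wanted. The one at (313,201) is objective_ref, in the left (+y) bay.
- **Cubes:** dark at (473,257), wanted. The one at (350,194) is cube_ref, in the right (-y) bay. Pink (262,167) and red (383,158) are look-alikes, so I exclude them.
- **Lever:** the arm runs from (288,221) to (297,267), and the bar goes on to (265,272).

Next I measure positions and make a close crop.

```bash
cat > h.py <<'E'
import numpy as np,cv2
def world(c,T=None):
    "per-pixel world points; T = tool pose 4x4 for the wrist camera"
    K=c["K"];z=c["range_z"];v,u=np.mgrid[:z.shape[0],:z.shape[1]]
    P=np.stack([(u-K[0,2])/K[0,0]*z,(v-K[1,2])/K[1,1]*z,z],-1)
    if T is None:
        R=cv2.Rodrigues(np.asarray(c["rvec"]))[0]
        return (P-np.asarray(c["tvec"]).ravel())@R
    M=T@c["hand_eye"]
    return P@M[:3,:3].T+M[:3,3]
def blobs(P,mask,minpx=15):
    n,l,st,ce=cv2.connectedComponentsWithStats(mask.astype(np.uint8))
    for i in range(1,n):
        if st[i,4]<minpx: continue
        q=P[l==i]
        (x,y),(w,h),a=cv2.minAreaRect((q[:,:2]*1000).astype(np.float32))
        print("px",ce[i].round(0),"n",st[i,4],"rect c",round(x,1),round(y,1),"size",round(w,1),round(h,1),"ang",round(a,1),"zmax",(np.percentile(q[:,2],95)*1000).round(1))
E
python3 - <<'E'
from h import *
c=dict(np.load("top.npz"));P=world(c)
ok=c["range_z"]>0
print("bench z",np.median(P[300:320,150:200,2]))
z=P[...,2]; roi=np.zeros(z.shape,bool);roi[120:300,140:500]=1
print("bench things");blobs(P,ok&roi&(z>.03)&(z<.075))
print("tray rim");blobs(P,ok&roi&(z>.105)&(z<.118))
print("floor");blobs(P,ok&roi&(z>.092)&(z<.105))
print("refs");blobs(P,ok&roi&(z>.125))
v=c["pixels"][140:300,240:500]
cv2.imwrite("pics/crop1.png",cv2.resize(v[:,:,::-1],None,fx=3,fy=3,interpolation=cv2.INTER_CUBIC))
E
```

```text
bench z -0.000976462178341978
bench things
px [382. 156.] n 198 rect c 741.3 -102.2 size 30.1 41.5 ang 25.5 zmax 43.5
px [261. 167.] n 192 rect c 718.7 203.6 size 38.4 30.0 ang 89.8 zmax 43.9
px [456. 215.] n 135 rect c 590.5 -282.0 size 29.5 30.2 ang 85.5 zmax 53.3
px [163. 220.] n 276 rect c 587.9 445.4 size 42.3 42.0 ang 85.2 zmax 58.1
px [287. 228.] n 154 rect c 558.3 134.2 size 67.4 23.0 ang 13.4 zmax 73.5
px [473. 257.] n 213 rect c 485.6 -318.7 size 40.9 30.9 ang 60.3 zmax 43.6
px [419. 271.] n 139 rect c 453.3 -183.7 size 30.5 30.8 ang 78.9 zmax 53.2
tray rim
px [335. 220.] n 747 rect c 575.2 26.3 size 190.2 190.1 ang 13.5 zmax 114.3
floor
px [353. 219.] n 2638 rect c 586.4 -19.2 size 182.4 88.7 ang 13.6 zmax 102.4
px [315. 228.] n 2757 rect c 564.1 71.7 size 182.5 89.8 ang 13.4 zmax 102.3
refs
px [350. 193.] n 246 rect c 636.1 -9.9 size 39.4 30.0 ang 89.4 zmax 142.6
px [312. 201.] n 154 rect c 621.0 77.7 size 29.4 29.6 ang 46.1 zmax 152.3
```

View pics/crop1.png

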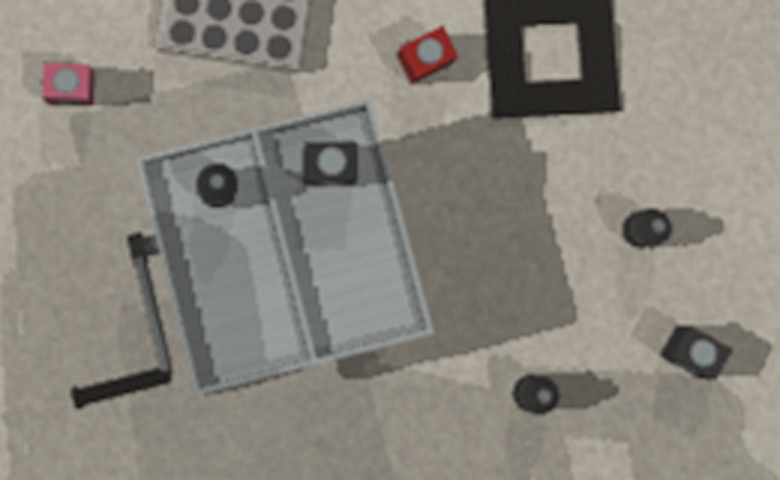

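The crop confirms the picks. The dark objectives are at crop (648,228) and (536,394) and the dark cube is at (697,350). The pink and red cubes are left alone. Objectives go in the left bay and cubes in the right bay. The tray yaw is 13.6°, nearly the same as the tool yaw.

```bash
cat >> h.py <<'E'
from scipy.spatial.transform import Rotation as Rn
TR=np.array([.5752,.0263]);TY=np.radians(13.55)
def tray(x,y): return TR+[x*np.cos(TY)-y*np.sin(TY),x*np.sin(TY)+y*np.cos(TY)]
def tool(s):
    T=np.eye(4);T[:3,:3]=Rn.from_euler("xyz",s["ee_rot"]).as_matrix();T[:3,3]=s["ee_pos"];return T
def go(x,y,z,yaw=None):
    "prints remaining tool-frame shift in units of 60 mm and turn in deg to a tool-down pose"
    from workcell import read_state
    s=read_state();T=tool(s)
    R=Rn.from_euler("xyz",[np.pi,0,TY if yaw is None else np.radians(yaw)]).as_matrix()
    print("t",round(s["clock"],2),"pos",s["ee_pos"].round(4),"rpy",np.degrees(s["ee_rot"]).round(2),"w",round(s["width"],3),"F",s["wrist_force"].round(1))
    d=np.array([x,y,z])-s["ee_pos"]
    print("now-axes",(T[:3,:3].T@d/.06).round(2),"target-axes",(R.T@d/.06).round(2),"turn",np.degrees(Rn.from_matrix(T[:3,:3].T@R).as_rotvec()).round(2))
E
python3 -c "
from h import *
go(.5905,-.282,.12); print(tray(-.055,.046),tray(0,.046),tray(-.04,-.046))"
```

```text
t 0.1 pos [ 0.1563 -0.6049  0.2308] rpy [-1.7994e+02 -1.0000e-02  1.4480e+01] w 1.001 F [ 0.6  0.5 -0.1]
now-axes [ 8.35 -3.4   1.85] target-axes [ 8.3  -3.54  1.85] turn [-0.06 -0.    0.93]
[0.51095336 0.05813347] [0.56442248 0.07101963] [ 0.54709088 -0.02779138]
```

>>> {"api": "move_arm", "payload": {"hand": [85, 85, 85, 85, 85, 85, 85, 60], "linear": [[0.9, -0.38, 0], [0.9, -0.38, 0], [0.9, -0.38, 0], [0.9, -0.38, 0], [0.9, -0.38, 0], [0.9, -0.38, 0], [0.9, -0.38, 0], [0.9, -0.38, 0]], "dr": [[0, 0, 0.9], [0, 0, 0], [0, 0, 0], [0, 0, 0], [0, 0, 0], [0, 0, 0], [0, 0, 0], [0, 0, 0]], "force": 40}}

```text
clock: 1.1
ee_pos: [0.5342, -0.3242, 0.2311]
ee_rot: [-3.141, 0.0, 0.237]
wrist_force: [0.5, 0.8, -0.3]
width: 0.815
finger_force: 0.0
```

```bash
python3 - <<'E'
from h import *
from workcell import *
go(.5905,-.282,.12)
s=read_state();c=capture("wrist");P=world(c,tool(s));z=P[...,2]
cv2.imwrite("pics/w1.png",c["pixels"][:,:,::-1])
blobs(P,(c["range_z"]>0)&(z>.02)&(z<.075)&(P[...,1]<-.1),60)
E
```

```text
t 1.1 pos [ 0.5342 -0.3242  0.2311] rpy [-1.7999e+02  2.0000e-02  1.3590e+01] w 0.815 F [ 0.5  0.8 -0.3]
now-axes [ 1.08 -0.46  1.85] target-axes [ 1.08 -0.46  1.85] turn [-0.01  0.02  0.04]
px [296. 117.] n 812 rect c 587.1 -284.6 size 31.5 31.1 ang 55.9 zmax 52.3
px [308. 219.] n 1133 rect c 482.3 -320.0 size 40.5 30.5 ang 59.5 zmax 40.9
px [184. 219.] n 796 rect c 451.2 -186.9 size 31.8 28.9 ang 43.1 zmax 52.0
```

>>> {"api": "move_arm", "payload": {"hand": [60, 60, 60, 60, 60, 60, 60, 60], "linear": [[0.52, -0.22, 0.5], [0.52, -0.22, 0.6], [0, 0, 0.7], [0, 0, 0.7], [0, 0, 0.6], [0, 0, 0.4], [0, 0, 0.22], [0, 0, 0]], "dr": [[0, 0, 0], [0, 0, 0], [0, 0, 0], [0, 0, 0], [0, 0, 0], [0, 0, 0], [0, 0, 0], [0, 0, 0]]}}

```text
clock: 2.15
ee_pos: [0.5871, -0.2852, 0.0075]
ee_rot: [-3.141, 0.001, 0.237]
wrist_force: [0.3, -1.1, 0.1]
width: 0.703
finger_force: 0.0
```

>>> {"api": "move_arm", "payload": {"hand": [25, 25, 25, 25, 25, 25, 25, 25], "linear": [[0, 0, 0], [0, 0, 0], [0, 0, 0], [0, 0, 0], [0, 0, 0], [0, 0, -0.2], [0, 0, -0.6], [0, 0, -0.9]], "dr": [[0, 0, 0], [0, 0, 0], [0, 0, 0], [0, 0, 0], [0, 0, 0], [0, 0, 0], [0, 0, 0], [0, 0, 0]], "force": 40}}

```text
clock: 3.15
ee_pos: [0.5867, -0.285, 0.1106]
ee_rot: [-3.14, 0.002, 0.237]
wrist_force: [0.8, -0.9, -0.7]
width: 0.351
finger_force: 40.0
```

```bash
python3 - <<'E'
from h import *
from workcell import *
go(*tray(0,.046),.22)
c=capture("wrist");cv2.imwrite("pics/w2.png",c["pixels"][:,:,::-1])
E
```

```text
t 3.15 pos [ 0.5867 -0.285   0.1106] rpy [-1.799e+02  1.100e-01  1.358e+01] w 0.351 F [ 0.8 -0.9 -0.7]
now-axes [ 1.03 -5.86 -1.81] target-axes [ 1.03 -5.85 -1.82] turn [-0.1   0.11  0.03]
```

View pics/w2.png

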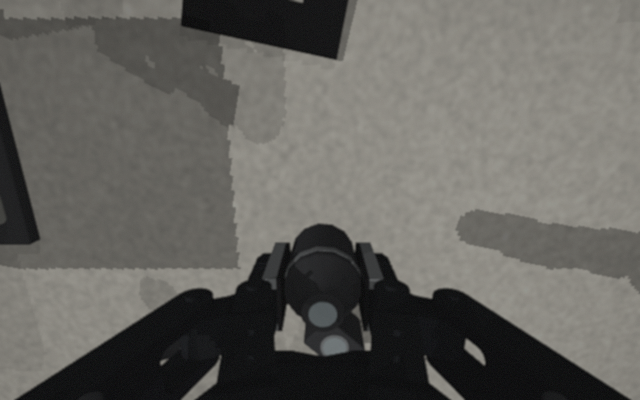

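The held objective sits centred between the pads at (322,290) and upright. I carry it over the left bay.

>>> {"api": "move_arm", "payload": {"hand": [25, 25, 25, 25, 25, 25, 25, 25], "linear": [[0, 0, -0.9], [0, -0.4, -0.9], [0.17, -0.91, 0], [0.17, -0.91, 0], [0.17, -0.91, 0], [0.17, -0.91, 0], [0.17, -0.91, 0], [0.17, -0.9, 0]], "dr": [[0, 0, 0], [0, 0, 0], [0, 0, 0], [0, 0, 0], [0, 0, 0], [0, 0, 0], [0, 0, 0], [0, 0, 0]]}}

```text
clock: 4.2
ee_pos: [0.564, 0.072, 0.2188]
ee_rot: [3.141, -0.001, 0.237]
wrist_force: [0.5, 0.1, -2.1]
width: 0.355
finger_force: 40.4
```

```bash
python3 - <<'E'
from h import *
from workcell import *
go(*tray(0,.046),.1085)
s=read_state();c=capture("wrist");P=world(c,tool(s));z=P[...,2]
f=(c["range_z"]>0)&(z>.09)&(z<.106);blobs(P,f,1500)
blobs(P,(c["range_z"]>0)&(z>.115)&(z<.16)&(P[...,0]>.59),200)
go(*tray(0,.046),.1085)
E
```

```text
t 4.2 pos [0.564  0.072  0.2188] rpy [ 1.7998e+02 -5.0000e-02  1.3580e+01] w 0.355 F [ 0.5  0.1 -2.1]
now-axes [0.   0.02 1.84] target-axes [0.   0.02 1.84] turn [ 0.02 -0.05  0.03]
px [437. 189.] n 18818 rect c 582.5 -20.9 size 183.1 88.2 ang 13.8 zmax 100.5
px [321. 161.] n 15337 rect c 581.8 76.2 size 138.5 89.7 ang 13.7 zmax 100.0
px [333. 132.] n 1734 rect c 618.0 77.3 size 31.8 31.8 ang 13.3 zmax 151.6
px [460. 139.] n 3084 rect c 633.1 -10.3 size 40.5 31.0 ang 89.7 zmax 140.2
t 4.25 pos [0.5631 0.0772 0.2188] rpy [-1.7991e+02 -5.0000e-02  1.3720e+01] w 0.358 F [-2.8  5.2 -1.9]
now-axes [-0.01  0.11  1.84] target-axes [-0.    0.1   1.84] turn [-0.09 -0.05  0.17]
```

>>> {"api": "move_arm", "payload": {"hand": [25, 25, 25, 25, 25, 25, 25, 25], "linear": [[0, 0, 0.3], [0, 0, 0.5], [0, 0, 0.5], [0, 0, 0.3], [0, 0, 0.15], [0, 0, 0.09], [0, 0, 0], [0, 0, 0]], "dr": [[0, 0, 0], [0, 0, 0], [0, 0, 0], [0, 0, 0], [0, 0, 0], [0, 0, 0], [0, 0, 0], [0, 0, 0]]}}

```text
clock: 5.25
ee_pos: [0.5646, 0.0702, 0.1086]
ee_rot: [3.141, -0.001, 0.237]
wrist_force: [-1.9, -0.4, 5.2]
width: 0.359
finger_force: 41.0
```

>>> {"api": "move_arm", "payload": {"hand": [48, 48, 48, 48, 48, 48, 48, 48], "linear": [[0, 0, 0], [0, 0, 0], [0, 0, 0], [0, 0, -0.2], [0, 0, -0.4], [0, 0, -0.6], [0, 0, -0.6], [0, 0, 0]], "dr": [[0, 0, 0], [0, 0, 0], [0, 0, 0], [0, 0, 0], [0, 0, 0], [0, 0, 0], [0, 0, 0], [0, 0, 0]]}}

```text
clock: 6.25
ee_pos: [0.5653, 0.0703, 0.219]
ee_rot: [3.14, -0.005, 0.237]
wrist_force: [-0.0, 0.5, -0.7]
width: 0.565
finger_force: 0.0
```

```bash
python3 - <<'E'
from h import *
from workcell import *
go(.4517,-.1863,.0075)
s=read_state();c=capture("top");P=world(c);z=P[...,2]
r=np.zeros(z.shape,bool);r[160:280,280:390]=1
blobs(P,(c["range_z"]>0)&r&(z>.115)&(z<.165),40)
E
```

```text
t 6.25 pos [0.5653 0.0703 0.219 ] rpy [179.92  -0.31  13.59] w 0.565 F [-0.   0.5 -0.7]
now-axes [-2.86  3.71  3.51] target-axes [-2.84  3.71  3.52] turn [ 0.08 -0.31  0.04]
```

>>> {"api": "move_arm", "payload": {"hand": [60, 60, 60, 60, 60, 60, 60, 60], "linear": [[-0.57, 0.74, 0], [-0.57, 0.74, 0], [-0.57, 0.74, 0], [-0.57, 0.74, 0], [-0.57, 0.75, 0], [0, 0, 0.7], [0, 0, 0.9], [0, 0, 0.6]], "dr": [[0, 0, 0], [0, 0, 0], [0, 0, 0], [0, 0, 0], [0, 0, 0], [0, 0, 0], [0, 0, 0], [0, 0, 0]]}}

```text
clock: 7.3
ee_pos: [0.4493, -0.186, 0.0812]
ee_rot: [-3.14, 0.002, 0.236]
wrist_force: [0.2, -1.1, -0.5]
width: 0.702
finger_force: 0.0
```

```bash
python3 - <<'E'
from h import *
from workcell import *
c=capture("top");P=world(c);z=P[...,2]
r=np.zeros(z.shape,bool);r[160:280,280:390]=1
blobs(P,(c["range_z"]>0)&r&(z>.117)&(z<.165),40)
go(.4517,-.1863,.0075)
E
```

```text
px [349. 193.] n 251 rect c 636.2 -9.7 size 39.6 30.0 ang 88.5 zmax 142.1
px [312. 201.] n 158 rect c 620.5 77.6 size 30.2 30.3 ang 45.3 zmax 152.8
px [315. 224.] n 155 rect c 567.5 69.3 size 29.7 31.7 ang 88.8 zmax 152.4
t 7.35 pos [ 0.4481 -0.1853  0.0781] rpy [-179.71    0.31   13.55] w 0.701 F [-2.6  1.1 -4. ]
now-axes [0.06 0.04 1.18] target-axes [0.05 0.03 1.18] turn [-0.29  0.31  0.  ]
```

>>> {"api": "move_arm", "payload": {"hand": [60, 60, 60, 60, 60, 25, 25, 25], "linear": [[0, 0, 0.5], [0, 0, 0.4], [0, 0, 0.3], [0, 0, 0.1], [0, 0, 0], [0, 0, 0], [0, 0, 0], [0, 0, 0]], "dr": [[0, 0, 0], [0, 0, 0], [0, 0, 0], [0, 0, 0], [0, 0, 0], [0, 0, 0], [0, 0, 0], [0, 0, 0]]}}

```text
clock: 8.35
ee_pos: [0.4507, -0.1865, 0.0065]
ee_rot: [3.141, -0.001, 0.237]
wrist_force: [-0.9, 0.2, 5.7]
width: 0.359
finger_force: 39.3
```

>>> {"api": "move_arm", "payload": {"hand": [25, 25, 25, 25, 25, 25, 25, 25], "linear": [[0, 0, 0], [0, 0, 0], [0, 0, -0.3], [0, 0, -0.6], [0, 0, -0.9], [0, 0, -0.9], [0, 0, -0.8], [0, 0, 0]], "dr": [[0, 0, 0], [0, 0, 0], [0, 0, 0], [0, 0, 0], [0, 0, 0], [0, 0, 0], [0, 0, 0], [0, 0, 0]]}}

```text
clock: 9.35
ee_pos: [0.4513, -0.1868, 0.2192]
ee_rot: [3.137, -0.005, 0.237]
wrist_force: [0.5, -0.2, -2.2]
width: 0.359
finger_force: 40.1
```

```bash
python3 - <<'E'
from h import *
go(*tray(-.055,.046),.1085)
E
```

```text
t 9.35 pos [ 0.4513 -0.1868  0.2192] rpy [179.72  -0.29  13.6 ] w 0.359 F [ 0.5 -0.2 -2.2]
now-axes [ 1.92 -3.74  1.84] target-axes [ 1.92 -3.73  1.85] turn [ 0.28 -0.29  0.05]
```

>>> {"api": "move_arm", "payload": {"hand": [25, 25, 25, 25, 25, 25, 25, 25], "linear": [[0.38, -0.75, 0], [0.38, -0.75, 0], [0.38, -0.75, 0], [0.38, -0.75, 0], [0.4, -0.73, 0], [0, 0, 0], [0, 0, 0.3], [0, 0, 0.5]], "dr": [[0, 0, 0], [0, 0, 0], [0, 0, 0], [0, 0, 0], [0, 0, 0], [0, 0, 0], [0, 0, 0], [0, 0, 0]]}}

```text
clock: 10.35
ee_pos: [0.5096, 0.0578, 0.1669]
ee_rot: [3.141, -0.001, 0.237]
wrist_force: [0.3, -0.5, -1.4]
width: 0.359
finger_force: 40.2
```

>>> {"api": "move_arm", "payload": {"hand": [25, 25, 25, 25, 25, 25, 25, 25], "linear": [[0, 0, 0.4], [0, 0, 0.3], [0, 0, 0.2], [0, 0, 0.1], [0, 0, 0], [0, 0, 0], [0, 0, 0], [0, 0, 0]], "dr": [[0, 0, 0], [0, 0, 0], [0, 0, 0], [0, 0, 0], [0, 0, 0], [0, 0, 0], [0, 0, 0], [0, 0, 0]]}}

```text
clock: 11.35
ee_pos: [0.51, 0.0583, 0.108]
ee_rot: [3.141, -0.001, 0.237]
wrist_force: [-0.3, 0.2, -1.0]
width: 0.354
finger_force: 40.2
```

>>> {"api": "move_arm", "payload": {"hand": [25, 48, 48, 48, 48, 48, 48, 48], "linear": [[0, 0, 0.02], [0, 0, 0], [0, 0, 0], [0, 0, 0], [0, 0, -0.3], [0, 0, -0.5], [0, 0, -0.6], [0, 0, -0.4]], "dr": [[0, 0, 0], [0, 0, 0], [0, 0, 0], [0, 0, 0], [0, 0, 0], [0, 0, 0], [0, 0, 0], [0, 0, 0]]}}

```text
clock: 12.35
ee_pos: [0.51, 0.0583, 0.2161]
ee_rot: [3.141, -0.001, 0.237]
wrist_force: [0.6, 0.9, 0.0]
width: 0.562
finger_force: 0.0
```

```bash
python3 - <<'E'
from h import *
go(.4825,-.3195,.0075,60)
E
```

```text
t 12.35 pos [0.51   0.0583 0.2161] rpy [ 1.7998e+02 -8.0000e-02  1.3590e+01] w 0.562 F [0.6 0.9 0. ]
now-axes [-1.93  6.01  3.48] target-axes [-5.68  2.75  3.48] turn [  0.05  -0.06 -46.41]
```

>>> {"api": "move_arm", "payload": {"hand": [60, 60, 60, 60, 60, 60, 60, 60], "linear": [[-0.28, 0.86, 0], [-0.28, 0.86, 0], [-0.28, 0.86, 0], [-0.28, 0.86, 0], [-0.28, 0.86, 0], [-0.28, 0.86, 0], [-0.25, 0.85, 0], [0, 0, 0.4]], "dr": [[0, 0, 0], [0, 0, 0], [0, 0, 0], [0, 0, 0], [0, 0, 0], [0, 0, 0], [0, 0, 0], [0, 0, -9.3]]}}

```text
clock: 13.35
ee_pos: [0.482, -0.3232, 0.1911]
ee_rot: [3.138, -0.001, 0.399]
wrist_force: [0.2, 1.4, 0.6]
width: 0.702
finger_force: 0.0
```

>>> {"api": "move_arm", "payload": {"hand": [60, 60, 60, 60, 60, 60, 60, 60], "linear": [[0, 0, 0.4], [0, 0, 0.4], [0, 0, 0.3], [0, 0, 0.3], [0, 0, 0], [0, 0, 0], [0, 0, 0], [0, 0, 0]], "dr": [[0, 0, -9.3], [0, 0, -9.3], [0, 0, -9.3], [0, 0, -9.2], [0, 0, 0], [0, 0, 0], [0, 0, 0], [0, 0, 0]]}}

```text
clock: 14.35
ee_pos: [0.4821, -0.3196, 0.1071]
ee_rot: [3.141, 0.0, 1.046]
wrist_force: [0.9, -1.3, 0.5]
width: 0.707
finger_force: 0.0
```

```bash
python3 - <<'E'
from h import *
from workcell import *
go(.4825,-.3195,.0075,60)
s=read_state();c=capture("wrist");P=world(c,tool(s));z=P[...,2]
blobs(P,(c["range_z"]>0)&(z>.015)&(z<.043)&(P[...,1]<-.1),60)
c=capture("top");P=world(c);z=P[...,2]
r=np.zeros(z.shape,bool);r[160:280,280:390]=1
blobs(P,(c["range_z"]>0)&r&(z>.117)&(z<.165),40)
E
```

```text
t 14.35 pos [ 0.4821 -0.3196  0.1071] rpy [1.7994e+02 1.0000e-02 5.9930e+01] w 0.707 F [ 0.9 -1.3  0.5]
now-axes [0.   0.   1.66] target-axes [0.   0.   1.66] turn [ 0.06  0.01 -0.07]
px [323. 210.] n 2739 rect c 482.1 -319.6 size 40.3 30.0 ang 59.4 zmax 40.9
px [349. 193.] n 251 rect c 636.0 -9.8 size 39.4 29.9 ang 89.6 zmax 142.4
px [312. 201.] n 156 rect c 621.1 77.7 size 30.0 30.3 ang 88.7 zmax 152.9
px [315. 224.] n 154 rect c 568.1 69.3 size 29.8 30.0 ang 89.2 zmax 152.6
px [321. 248.] n 158 rect c 513.4 58.7 size 29.6 29.4 ang 89.3 zmax 152.3
```

Both objectives stand in their bay, and the tool is centred over the cube. I descend and grip it.

>>> {"api": "move_arm", "payload": {"hand": [60, 60, 60, 60, 60, 60, 25, 25], "linear": [[0, 0, 0.4], [0, 0, 0.5], [0, 0, 0.4], [0, 0, 0.2], [0, 0, 0.14], [0, 0, 0], [0, 0, 0], [0, 0, 0]], "dr": [[0, 0, 0], [0, 0, 0], [0, 0, 0], [0, 0, 0], [0, 0, 0], [0, 0, 0], [0, 0, 0], [0, 0, 0]]}}

```text
clock: 15.45
ee_pos: [0.4823, -0.3197, 0.0089]
ee_rot: [3.14, 0.0, 1.047]
wrist_force: [-0.4, 0.3, 0.6]
width: 0.348
finger_force: 39.6
```

>>> {"api": "move_arm", "payload": {"hand": [25, 25, 25, 25, 25, 25, 25, 25], "linear": [[0, 0, 0], [0, 0, 0], [0, 0, 0], [0, 0, -0.3], [0, 0, -0.8], [0, 0, -0.9], [0, 0, -0.9], [0, 0, -0.6]], "dr": [[0, 0, 0], [0, 0, 0], [0, 0, 0], [0, 0, 9.2], [0, 0, 9.3], [0, 0, 9.3], [0, 0, 9.3], [0, 0, 9.3]]}}

```text
clock: 16.45
ee_pos: [0.4821, -0.3195, 0.2209]
ee_rot: [3.14, -0.001, 0.232]
wrist_force: [-0.8, 0.2, -2.4]
width: 0.344
finger_force: 39.7
```

```bash
python3 - <<'E'
from h import *
go(*tray(-.035,-.046),.1085)
E
```

```text
t 16.45 pos [ 0.4821 -0.3195  0.2209] rpy [ 1.7989e+02 -8.0000e-02  1.3280e+01] w 0.344 F [-0.8  0.2 -2.4]
now-axes [ 2.25 -4.49  1.87] target-axes [ 2.28 -4.47  1.87] turn [ 0.11 -0.08 -0.27]
```

>>> {"api": "move_arm", "payload": {"hand": [25, 25, 25, 25, 25, 25, 25, 25], "linear": [[0.38, -0.75, 0], [0.38, -0.75, 0], [0.38, -0.75, 0], [0.38, -0.75, 0], [0.38, -0.75, 0], [0.38, -0.73, 0], [0, 0, 0.3], [0, 0, 0.5]], "dr": [[0, 0, 0], [0, 0, 0], [0, 0, 0], [0, 0, 0], [0, 0, 0], [0, 0, 0], [0, 0, 0], [0, 0, 0]]}}

```text
clock: 17.45
ee_pos: [0.5522, -0.0252, 0.1703]
ee_rot: [3.141, -0.002, 0.239]
wrist_force: [0.7, -0.4, -1.6]
width: 0.346
finger_force: 40.0
```

>>> {"api": "move_arm", "payload": {"hand": [25, 25, 25, 25, 25, 25, 25, 25], "linear": [[0, 0, 0.4], [0, 0, 0.3], [0, 0, 0.2], [0, 0, 0.1], [0, 0, 0], [0, 0, 0], [0, 0, 0], [0, 0, 0]], "dr": [[0, 0, 0], [0, 0, 0], [0, 0, 0], [0, 0, 0], [0, 0, 0], [0, 0, 0], [0, 0, 0], [0, 0, 0]]}}

```text
clock: 18.45
ee_pos: [0.5519, -0.026, 0.1104]
ee_rot: [3.141, -0.0, 0.237]
wrist_force: [0.9, -0.2, -1.3]
width: 0.347
finger_force: 40.0
```

>>> {"api": "move_arm", "payload": {"hand": [25, 25, 25, 46, 46, 46, 46, 46], "linear": [[0, 0, 0.03], [0, 0, 0], [0, 0, 0], [0, 0, 0], [0, 0, 0], [0, 0, 0], [0, 0, -0.3], [0, 0, -0.6]], "dr": [[0, 0, 0], [0, 0, 0], [0, 0, 0], [0, 0, 0], [0, 0, 0], [0, 0, 0], [0, 0, 0], [0, 0, 0]]}}

```text
clock: 19.45
ee_pos: [0.5512, -0.026, 0.1619]
ee_rot: [-3.141, 0.003, 0.237]
wrist_force: [-0.1, -0.2, 0.4]
width: 0.538
finger_force: 0.0
```

```bash
python3 - <<'E'
from h import *
c=dict(np.load("top.npz"));P=world(c);z=P[...,2]
r=np.zeros(z.shape,bool);r[255:280,255:305]=1
blobs(P,(c["range_z"]>0)&r&(z>.05)&(z<.11),10)
l=np.array([30-110*np.sin(1.25),154])/1000
g=tray(*l);print("model grip",g,50+110*np.cos(1.25))
go(*g,.2)
for a in np.linspace(0,1.25,6):
    p=tray(.03-.11*np.sin(1.25-a),.154);print(round(a,2),p.round(4),round(.05+.11*np.cos(1.25-a),4))
E
```

```text
px [281. 267.] n 231 rect c 469.5 153.3 size 28.5 83.7 ang 25.4 zmax 93.8
model grip [0.46680098 0.15858482] 84.68545986347955
t 19.45 pos [ 0.5512 -0.026   0.1619] rpy [-1.7994e+02  1.5000e-01  1.3580e+01] w 0.538 F [-0.1 -0.2  0.4]
now-axes [-0.65 -3.32 -0.63] target-axes [-0.65 -3.32 -0.64] turn [-0.06  0.15  0.03]
0.0 [0.4668 0.1586] 0.0847
0.25 [0.4783 0.1614] 0.1094
0.5 [0.4954 0.1655] 0.1305
0.75 [0.517  0.1707] 0.1465
1.0 [0.5418 0.1767] 0.1566
1.25 [0.5683 0.183 ] 0.16
```

>>> {"api": "move_arm", "payload": {"hand": [46, 46, 60, 60, 60, 60, 60, 60], "linear": [[0, 0, -0.5], [0, 0, -0.5], [-0.17, -0.83, 0], [-0.17, -0.83, 0], [-0.17, -0.83, 0], [-0.17, -0.83, 0], [0, 0, 0], [0, 0, 0]], "dr": [[0, 0, 0], [0, 0, 0], [0, 0, 0], [0, 0, 0], [0, 0, 0], [0, 0, 0], [0, 0, -10], [0, 0, -10]]}}

```text
clock: 20.45
ee_pos: [0.465, 0.1587, 0.2225]
ee_rot: [3.141, -0.0, 0.593]
wrist_force: [-0.7, 0.3, -0.5]
width: 0.704
finger_force: 0.0
```

>>> {"api": "move_arm", "payload": {"hand": [60, 60, 60, 60, 60, 60, 60, 60], "linear": [[0, 0, 0], [0, 0, 0], [0, 0, 0], [0, 0, 0], [0, 0, 0], [0, 0, 0], [0, 0, 0], [0, 0, 0]], "dr": [[0, 0, -10], [0, 0, -10], [0, 0, -10], [0, 0, -10], [0, 0, -10], [0, 0, -10], [0, 0, -10], [0, 0, 0]]}}

```text
clock: 21.45
ee_pos: [0.4654, 0.158, 0.2223]
ee_rot: [3.142, 0.0, 1.807]
wrist_force: [0.4, -0.4, -0.6]
width: 0.702
finger_force: 0.0
```

```bash
python3 - <<'E'
from h import *
from workcell import *
s=read_state();print(s["joint_positions"].round(2))
c=capture("wrist");P=world(c,tool(s));z=P[...,2]
cv2.imwrite("pics/w3.png",c["pixels"][:,:,::-1])
# lift-frame coordinates, mm
d=P[...,:2]-TR;X=1000*(d[...,0]*np.cos(TY)+d[...,1]*np.sin(TY));Y=1000*(-d[...,0]*np.sin(TY)+d[...,1]*np.cos(TY))
m=(c["range_z"]>0)&(z>.06)&(z<.1)&(Y>125)&(Y<180)&(X<-40)
print("bar X",np.percentile(X[m],[2,50,98]),"top z",np.percentile(z[m],[50,95]),m.sum())
m2=(c["range_z"]>0)&(z>.06)&(z<.1)&(Y>120)&(X<-40);print("Y",np.percentile(Y[m2],[1,99]))
for lo in(130,150):
    q=m&(Y>lo)&(Y<lo+20);print(lo,X[q].min(),X[q].max())
go(*tray(-.0744,.154),.066,103.55)
c=capture("top");P=world(c);z=P[...,2]
r=np.zeros(z.shape,bool);r[160:280,280:390]=1
blobs(P,(c["range_z"]>0)&r&(z>.117)&(z<.165),40)
E
```

```text
[ 0.19  0.31  1.89 -0.    0.94 -0.04]
bar X [-84.83233361 -78.54579647 -72.35537527] top z [0.08946067 0.09103095] 911
Y [120.14272458 190.6803563 ]
130 -84.95310385918374 -72.30563806618149
150 -84.80894156734247 -72.36573483392426
t 21.5 pos [0.4653 0.158  0.2223] rpy [1.8000e+02 1.0000e-02 1.0336e+02] w 0.7 F [ 0.8  0.4 -0.7]
now-axes [0.   0.03 2.6 ] target-axes [0.   0.03 2.6 ] turn [-0.    0.01 -0.19]
px [349. 193.] n 250 rect c 636.0 -9.8 size 39.3 29.7 ang 89.3 zmax 142.4
px [312. 201.] n 155 rect c 621.2 77.7 size 30.4 30.1 ang 0.2 zmax 152.8
px [315. 224.] n 156 rect c 567.4 69.3 size 29.8 31.7 ang 88.8 zmax 152.5
px [357. 229.] n 243 rect c 555.0 -25.2 size 39.1 31.1 ang 13.2 zmax 142.8
px [321. 248.] n 158 rect c 513.4 58.6 size 29.6 29.5 ang 89.1 zmax 152.1
```

View pics/w3.png

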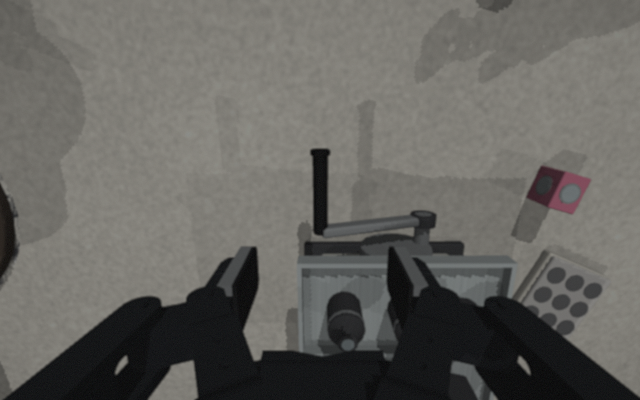

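All five parts stand in their bays. The bar runs from (320,150) to (320,233), between the open fingers, with its middle at lift x −78.5 mm. I descend and grip it.

>>> {"api": "move_arm", "payload": {"hand": [60, 60, 60, 60, 60, 60, 60, 60], "linear": [[0, -0.04, 0.4], [0, 0, 0.6], [0, 0, 0.6], [0, 0, 0.5], [0, 0, 0.3], [0, 0, 0.2], [0, 0, 0], [0, 0, 0]], "dr": [[0, 0, 0], [0, 0, 0], [0, 0, 0], [0, 0, 0], [0, 0, 0], [0, 0, 0], [0, 0, 0], [0, 0, 0]]}}

```text
clock: 22.55
ee_pos: [0.4634, 0.1575, 0.0668]
ee_rot: [3.141, 0.0, 1.807]
wrist_force: [0.5, 0.5, 1.2]
width: 0.699
finger_force: 0.0
```

>>> {"api": "move_arm", "payload": {"hand": [5, 5, 5, 5, 5, 5, 5, 5], "linear": [[0, 0, 0], [0, 0, 0], [0, 0, 0], [0, 0, 0], [0, 0, 0], [0, 0, 0], [0, 0, 0], [0, 0, 0]], "dr": [[0, 0, 0], [0, 0, 0], [0, 0, 0], [0, 0, 0], [0, 0, 0], [0, 0, 0], [0, 0, 0], [0, 0, 0]], "force": 30}}

```text
clock: 23.55
ee_pos: [0.4632, 0.1575, 0.0663]
ee_rot: [3.141, 0.0, 1.808]
wrist_force: [1.9, -0.4, 3.4]
width: 0.146
finger_force: 29.3
```

>>> {"api": "move_arm", "payload": {"hand": [5, 5, 5, 5, 5, 5, 5, 5], "linear": [[0, 0.066, -0.171], [0, 0.083, -0.163], [0, 0.099, -0.154], [0, 0.114, -0.144], [0, 0.128, -0.131], [0, 0.14, -0.118], [0, 0.151, -0.103], [0, 0, 0]], "dr": [[0, 0, 0], [0, 0, 0], [0, 0, 0], [0, 0, 0], [0, 0, 0], [0, 0, 0], [0, 0, 0], [0, 0, 0]], "force": 40}}

```text
clock: 24.55
ee_pos: [0.5056, 0.168, 0.1273]
ee_rot: [-3.135, -0.0, 1.808]
wrist_force: [-23.0, -6.1, 25.7]
width: 0.144
finger_force: 41.1
```

>>> {"api": "move_arm", "payload": {"hand": [5, 5, 5, 5, 5, 5, 5, 5], "linear": [[0, 0.161, -0.088], [0, 0.169, -0.071], [0, 0.175, -0.054], [0, 0.18, -0.037], [0, 0.182, -0.018], [0, 0.092, -0.002], [0, 0, 0], [0, 0, 0]], "dr": [[0, 0, 0], [0, 0, 0], [0, 0, 0], [0, 0, 0], [0, 0, 0], [0, 0, 0], [0, 0, 0], [0, 0, 0]]}}

```text
clock: 25.55
ee_pos: [0.5646, 0.1821, 0.1429]
ee_rot: [3.141, 0.0, 1.808]
wrist_force: [-4.2, -0.2, 5.4]
width: 0.145
finger_force: 41.9
```

>>> {"api": "move_arm", "payload": {"hand": [5, 5, 5, 5, 5, 5, 5, 5], "linear": [[0, 0, 0], [0, 0, 0], [0, 0, 0], [0, 0, 0], [0, 0, 0], [0, 0, 0], [0, 0, 0], [0, 0, 0]], "dr": [[0, 0, 0], [0, 0, 0], [0, 0, 0], [0, 0, 0], [0, 0, 0], [0, 0, 0], [0, 0, 0], [0, 0, 0]]}}

```text
clock: 26.55
ee_pos: [0.5645, 0.1821, 0.143]
ee_rot: [3.141, 0.0, 1.808]
wrist_force: [-3.7, 0.6, 5.2]
width: 0.145
finger_force: 41.9
```

```bash
python3 - <<'E'
from h import *
from workcell import *
go(*(tray(.026,.154)),.141,103.55)
c=capture("top");P=world(c);z=P[...,2]
r=np.zeros(z.shape,bool);r[160:280,280:390]=1
blobs(P,(c["range_z"]>0)&r&(z>.14)&(z<.18),40)
m=(c["range_z"]>0)&r&(z>.08)&(z<.125);print("floor z",np.median(z[m]))
a=c["pixels"][140:290,230:430];c2=capture("side")["pixels"][140:290,230:430]
cv2.imwrite("pics/end.png",cv2.resize(np.hstack([a,c2])[:,:,::-1],None,fx=2,fy=2,interpolation=cv2.INTER_CUBIC))
E
```

```text
t 26.55 pos [0.5645 0.1821 0.143 ] rpy [179.95   0.   103.59] w 0.145 F [-3.7  0.6  5.2]
now-axes [ 0.   -0.    0.03] target-axes [ 0.   -0.    0.03] turn [0.05 0.   0.04]
px [350. 192.] n 252 rect c 635.9 -10.0 size 39.8 29.0 ang 89.5 zmax 163.3
px [311. 200.] n 162 rect c 621.1 77.6 size 29.4 29.9 ang 89.2 zmax 173.1
px [315. 223.] n 163 rect c 566.9 70.4 size 30.1 30.1 ang 43.3 zmax 173.5
px [358. 228.] n 255 rect c 555.2 -25.4 size 39.6 31.1 ang 13.2 zmax 163.2
px [321. 248.] n 163 rect c 513.2 57.6 size 31.4 28.9 ang 89.1 zmax 173.4
floor z 0.11948798428312486
```

View pics/end.png

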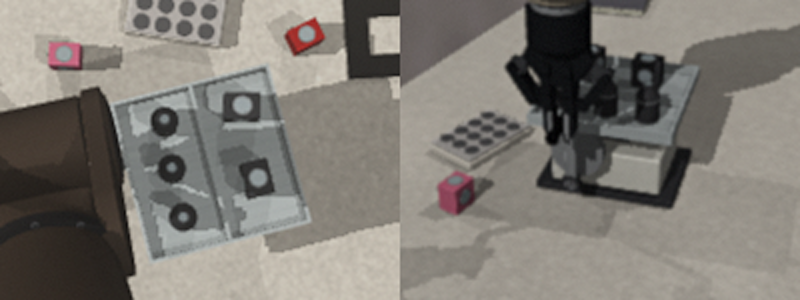

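The end crop shows three objectives in the left bay at (163,120), (171,168) and (183,215), and two cubes in the right bay at (241,107) and (257,178). The tray is up 20 mm and the gripper is holding the bar above the shaft, so I hand the job in.

```bash
python3 -c "
from workcell import *
print(sign_off())"
```

```text
the job is handed in; nothing more can be done
None
```

I set both objectives and the filter cube upright in their own bays. The lever is held straight up with the tray about 20 mm higher, and I handed the job in at about 27 s; sign-off returned no verdict.

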